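# Nip up the jig's clamp screw with the long arm of the L-key

## Task

The cap screw that clamps the fence of the tin jig has only been run down, and the hexagonal L-key still stands in it on its long arm. Draw the key out, turn it over and, without forcing it, seat its short arm fully in the screw so that the long arm lies level as the lever; then tighten the stiff screw clockwise with the long arm until it comes to its stop, and hold a firm pull of about 15 N at the arm's end there for half a second, never over 25 N. Leave the key seated in the screw, let go, and do not disturb the tins, the lid or the spoon lying around.

Things in the scene. Friction and masses are not known exactly. Their poses are not given: they have to be found in the camera images.
- key_elbow (a point): Dark steel hexagonal L-key, 14 mm across flats, 0.22 kg, loose. Point where the centre lines of its arms cross, at the bend (16 mm radius). Key axes: the long arm runs from here along -z for 165 mm, the short arm along +y for 60 mm; x is square to the L. Both arms have flats facing +x and -x: 14 mm thick along x. It starts upright, long arm down in the screw.
- key_short_tip (a point): Centre of the end face of the key's short arm, at (0, 60, 0) mm from key_elbow in the key's axes.
- key_long_tip (a point): Centre of the end face of the key's long arm, at (0, 0, -165) mm from key_elbow in the key's axes; at the start it stands on the socket floor.
- socket_mouth (a point): Centre of the top of the clamp screw's dark knurled head (36 mm across), 55 mm above the table; z up on the screw's axis; turns with the screw. Hexagonal socket 14.9 mm across flats, 28 mm deep, 1.5 mm step-out at the mouth; walls face the frame's +x and every 60 degrees from it, so the key fits in six headings (at the start: key x along this x), with 0.07 rad of free play either way.
- socket_floor (a point): Centre of the socket's floor, 28 mm below the mouth and 27 mm above the table, same axes as the mouth. The seated arm's tip rests here.
- screw (a joint): Turn of the clamp screw in rad: 0 at the start, grows clockwise seen from above (tightening), hard stop at 0.80. It turns against a steady friction of 0.9 N m, some 6 N at the end of the long arm, and stays where it is left.
- jig: Tin-filling jig fixed to the table: aluminium plate 185 x 140 x 10 mm (x -75 to 110, y -70 to 70 mm) with a steel fence 38 mm high above the table and 105 mm long, its far face 36 mm from the screw on the +x side. Origin on the table under the screw's axis, z up. Nothing on it but the key is higher than the screw's head (55 mm).
- tin_in_jig: Closed gold tin, 66 mm across, 22 mm high, standing on the jig plate behind the fence; origin at the centre of its underside. Leave alone.
- loose_lid: Gold tin lid, 69 mm across, 7 mm high, on the table beside the jig; origin at the centre of its underside. Leave alone.
- loose_tin: Closed gold tin, 66 mm across, 22 mm high, on the table beside the jig; origin at the centre of its underside. Leave alone.
- black_spoon: Black spoon, 150 mm long, 11 mm high, on the table in front of the jig; origin at the centre of its underside. Leave alone.
Mind the look-alikes: they are no part of the job. Of the things that look like the part that bears key_elbow, the larger one is meant.

How it is judged:
By the outcome, as a careful person would: the job done as asked, in the order asked, and still so for the second after the job is handed in, with the robot touching nothing.
It also fails if it takes over 72 s, if anything falls off the work surface, if the arm or the gripper's body presses on something with over 40 N, if the wrist force passes 120 N, or if a joint passes its speed limit or range.

## Robot

A 6-joint arm with a two-finger parallel gripper is mounted at the origin on a cart in front of the work surface, level with it; the furniture and walls round the work are solid. World frame = base frame: x ahead of the robot, y to its left, z up, the work surface at z = 0. Lengths are in mm, angles in degrees, forces in N, time in s.
With the tool pointing down it reaches from about 425 to 950 mm from the base axis. Payload 3.5 kg.
Tool frame: the origin (TCP) lies midway between the tips of the shut fingers; the grasp point (between the pads) lies 19 mm behind it (arm.grasp_offset is the distance from the TCP to the grasp point, in mm); z points along the fingers, x is the direction in which the jaws open and shut, and the axes are right-handed (so a half turn about z gives the same grasp; the last joint's range is limited). The gripper opens to 85 mm and grips with 20 to 120 N. Pads are 22 mm wide; open, the fingers measure 114 mm over their backs; the gripper's body (76 mm by 85 mm) begins 54 mm behind the grasp point. The pads swing forward as they close: fully open they stand 13 mm farther back than shut.
Start: joints at [56.379, 16.404, 90.338, -0, 73.258, -8.594], TCP at [285.517, 611.626, 231.325] pointing down, gripper open.
Joint ranges: [-158.93, 158.93], [-51.34, 127.21], [12.03, 142.37], [-87.48, 267.48], [13.55, 161.25], [-162.69, 162.69]. Speed limits (degrees/s): [159.86, 159.86, 180, 180, 180, 180].

## Interface

Orientations are given as a 3x3 rotation matrix whose columns are the frame's x, y, z axes.
In Python, from bench import arm gives the robot as it stands. Calls block until the motion is done:
- arm.goto(position, orientation): joint-space move of the TCP to a pose.
- arm.move_linear(position, rot=None, vel=150): straight line of the TCP; rot=None keeps the orientation; vel is the mean speed in mm/s.
- arm.goto_joints(angles): joint-space move.
- arm.gripper_open() and arm.grasp(effort=None): open the fingers fully, or close them until they stop; effort is the grip in N (None keeps the last).
- arm.hold(seconds).
- arm.solve_ik(position, orientation): joint angles nearest the present ones, or None.
- arm.get_image(name): name is "scene" or "top" or "wrist"; returns a dict with "img" (384x512x3 uint8, red, green, blue), "camera_matrix" (3x3 intrinsics, pixels), "world_from_camera" (4x4, takes a point from camera to world coordinates). Camera axes: x right, y down, z forward; pixel columns grow to the right and rows downward; lengths in mm; the calibration is good to about 2 mm. A picture is of the moment at which its call begins. There is no depth.
A pose or a line that the arm cannot do raises arm.IKError and nothing moves.
- arm.sign_off(): hands the job in, once; it reports no verdict.
Readings, each from a call of its own:
- arm.get_clock(): time.
- arm.get_joint_positions(): joint angles.
- arm.get_dq(): joint speeds.
- arm.get_tau(): joint torques, N m.
- arm.get_tcp_pos(): TCP position.
- arm.get_tool_rot(): TCP orientation.
- arm.get_contact_force(): force on the tool from outside, world axes, zero at the start.
- arm.get_ft_torque(): the same for the moment, N m.
- arm.get_gripper_width(): finger opening in mm.
Only numpy, scipy, OpenCV 4.12 (cv2) and the standard library are available. Lean on these libraries where they do the work, as an engineer would, in place of code of your own. Each camera call takes 0.05 s, during which the arm holds its last target. There are 200 camera calls.

## Working session

There is one attempt and no reset: what is moved stays moved. The work goes in short steps, each a Python script; the robot and the scene stay as the last script left them, time stands still between calls to the robot, and variables do not carry over. Pictures are saved under pics/ and viewed, about 8 in all and at most 12, crops included, and the job is handed in when it is done.

```bash
ls; mkdir -p pics
python3 - <<'E'
from bench import arm
import cv2,numpy as np,pickle
d={n:arm.get_image(n) for n in("scene","top","wrist")}
pickle.dump(d,open('im0.pkl','wb'))
for n in d:
    print(n,d[n]["camera_matrix"].tolist(),np.round(d[n]["world_from_camera"],3).tolist())
a=[cv2.cvtColor(d[n]["img"],cv2.COLOR_RGB2BGR) for n in("scene","top")]
cv2.imwrite('pics/s0.png',cv2.resize(a[0],(800,600)));cv2.imwrite('pics/t0.png',cv2.resize(a[1],(800,600)))
E
```

```text
pics
scene [[370.5497897552891, 0.0, 257.0052898389852], [0.0, 370.5497897552891, 184.24764446553885], [0.0, 0.0, 1.0]] [[0.676, -0.515, 0.527, 77.314], [-0.737, -0.482, 0.475, -290.722], [0.009, -0.709, -0.705, 723.704], [0.0, 0.0, 0.0, 1.0]]
top [[452.27227901950727, 0.0, 252.53254357657372], [0.0, 452.27227901950727, 186.72670296468354], [0.0, 0.0, 1.0]] [[-0.014, -0.987, 0.159, 328.078], [-1.0, 0.012, -0.01, 120.152], [0.008, -0.159, -0.987, 1219.345], [0.0, 0.0, 0.0, 1.0]]
wrist [[306.80730970748544, 0.0, 258.07399882046036], [0.0, 306.80730970748544, 187.56701143741577], [0.0, 0.0, 1.0]] [[0.424, 0.863, 0.276, 214.741], [0.906, -0.403, -0.132, 643.165], [-0.002, 0.306, -0.952, 372.751], [0.0, 0.0, 0.0, 1.0]]
```

View pics/s0.png

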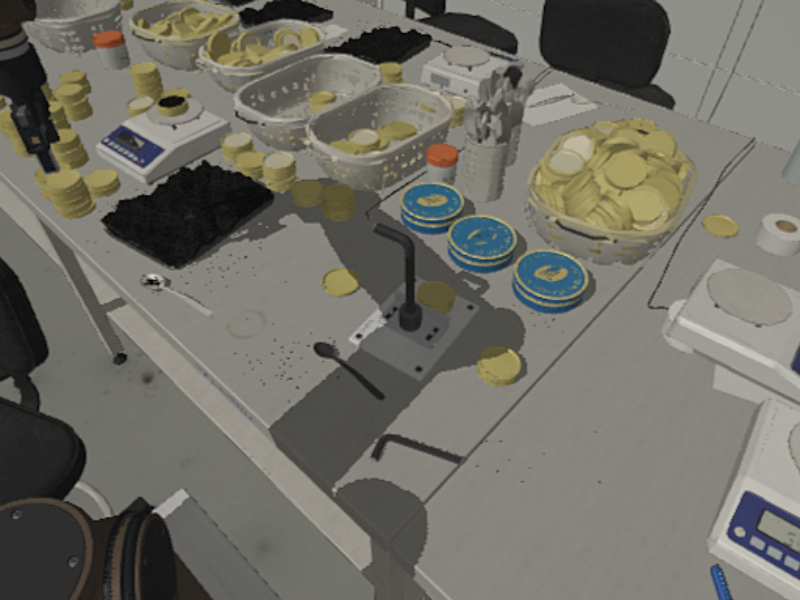

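View pics/t0.png

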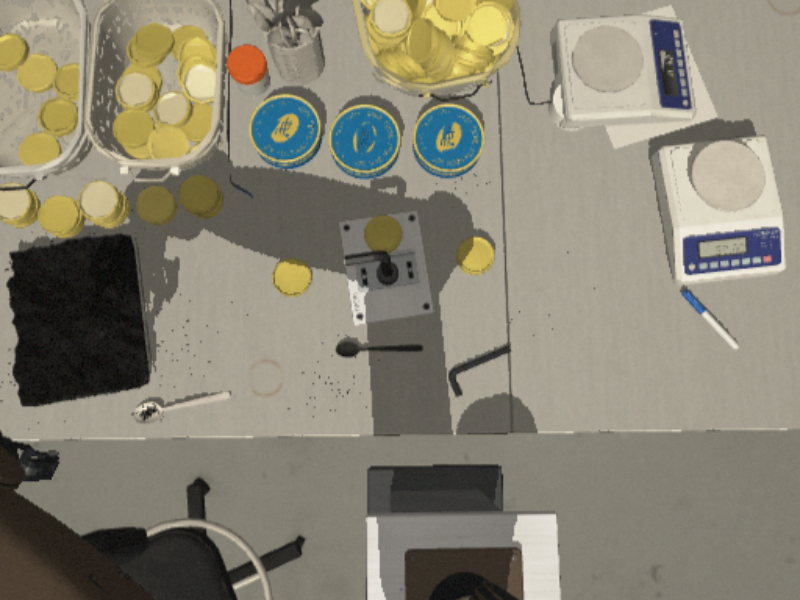

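```bash
cat > h.py <<'E'
import numpy as np,cv2
def ray(d,u,v):
    K=d["camera_matrix"];T=np.array(d["world_from_camera"])
    r=T[:3,:3]@np.linalg.solve(np.array(K),[u,v,1.]);return T[:3,3],r/np.linalg.norm(r)
def onz(d,u,v,z):
    o,r=ray(d,u,v);return o+r*(z-o[2])/r[2]
def tri(*obs):
    A=0;b=0;L=[ray(*o) for o in obs]
    for o,r in L:
        P=np.eye(3)-np.outer(r,r);A=A+P;b=b+P@o
    p=np.linalg.solve(A,b);return p,[np.linalg.norm((np.eye(3)-np.outer(r,r))@(p-o)) for o,r in L]
def proj(d,p):
    T=np.array(d["world_from_camera"]);c=T[:3,:3].T@(np.array(p)-T[:3,3]);q=np.array(d["camera_matrix"])@c;return q[:2]/q[2]
E
python3 - <<'E'
import pickle,cv2,numpy as np
from h import *
d=pickle.load(open('im0.pkl','rb'))
t=d["top"]["img"][125:215,205:295];s=d["scene"]["img"][135:245,215:325]
o=np.hstack([cv2.resize(t,(400,400),interpolation=cv2.INTER_CUBIC),cv2.resize(s,(400,400),interpolation=cv2.INTER_CUBIC)])
o=np.clip(o.astype(float)*1.6,0,255).astype(np.uint8)
cv2.imwrite('pics/c0.png',o[:,:,::-1])
E
```

```text
(no output)
```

View pics/c0.png

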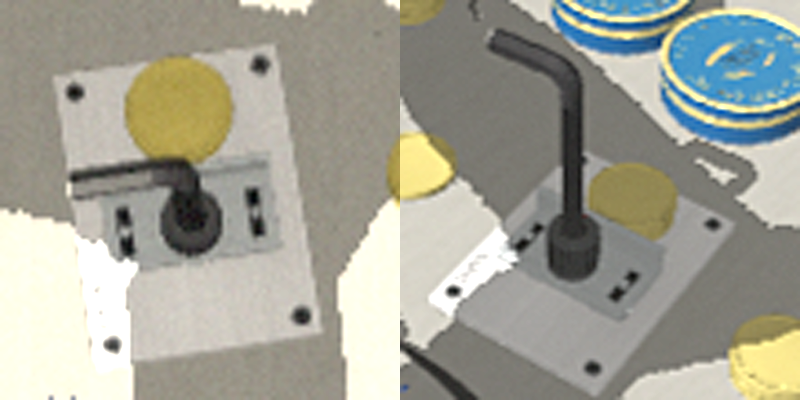

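Run:
```python
import pickle
from h import *
d=pickle.load(open('im0.pkl','rb'));T=d["top"];S=d["scene"]
t=lambda x,y:(T,205+x/4.444-.4,125+y/4.444-.4)
s=lambda x,y:(S,215+(x-400)/3.636-.4,135+y/3.636-.4)
print('head',onz(*t(190,222),55),onz(*s(573,230),55),tri(t(190,222),s(573,230)))
print('elbow',tri(t(191,172),s(572,70)),onz(*t(191,172),192),onz(*s(572,70),192))
print('tip',tri(t(73,184),s(493,40)),onz(*t(73,184),192),onz(*s(493,40),192))
# plate corners (z=10) 
c=np.array([onz(*t(*p),10) for p in [(53,77),(275,45),(322,330),(95,362)]])
print(c,np.linalg.norm(np.diff(c,axis=0),axis=1))
h=[onz(*t(*p),10)[:2] for p in [(75,92),(261,65),(302,316),(113,345)]];print(h)
x=np.array(h[0])+h[1]-h[2]-h[3];y=np.array(h[0])+h[3]-h[1]-h[2]
print(np.degrees(np.arctan2(x[1],x[0])),np.degrees(np.arctan2(y[1],y[0]))-90)
from bench import arm
import itertools
```

```text
head [548.25081249 121.420708    55.        ] [550.55425078 118.1954266   55.        ] (array([550.03196994, 120.20344679,  53.44008292]), [np.float64(1.9023866331985806), np.float64(1.9023866331985133)])
elbow (array([547.88903763, 120.36704716, 197.01796891]), [np.float64(0.09517979848690503), np.float64(0.09517979848698438)]) [548.89343343 120.43006913 192.        ] [552.45770038 124.23340507 192.        ]
tip (array([543.62011273, 182.50109452, 188.5211117 ]), [np.float64(0.44862845046447647), np.float64(0.448628450464476)]) [543.25045817 182.01650293 192.        ] [540.19554469 179.65244406 192.        ]
[[649.11120361 205.16213307  10.        ]
 [667.9550624   67.33243067  10.        ]
 [489.06777554  42.14123997  10.        ]
 [471.30131425 179.97654787  10.        ]] [139.11188977 180.65231105 138.97560667]
[array([639.40415625, 191.58028579]), array([655.2575831,  76.256181 ]), array([497.80306273,  54.10822581]), array([481.52287271, 169.02938033])]
8.067928681737444 7.945027023695971
```

```bash
cat >> h.py <<'E'
from scipy.spatial.transform import Rotation as Ro
def keyR(psi,pitch=0):
    "key orientation: yaw psi deg, flipped about key x by -pitch"
    return Ro.from_euler('z',psi,degrees=True).as_matrix()@Ro.from_euler('x',-pitch,degrees=True).as_matrix()
def toolR(K,alpha,s):
    "tool z = key y tilted by alpha toward key -z, tool x = s*key x"
    z=np.cos(np.radians(alpha))*K[:,1]-np.sin(np.radians(alpha))*K[:,2];x=s*K[:,0]
    return np.c_[x,np.cross(z,x),z]
def tcp(elbow,K,R,g,off): return np.array(elbow)-g*K[:,2]+off*R[:,2]
E
python3 - <<'E'
from bench import arm
from h import *
import pickle
off=arm.grasp_offset;print(off)
M=np.array([549,120.5,0.]);psi=6;g=60
lim=np.array([[-158.93,158.93],[-51.34,127.21],[12.03,142.37],[-87.48,267.48],[13.55,161.25],[-162.69,162.69]])
for a in(0,20,40):
  for s in(1,-1):
    print(a,s)
    for nm,ps,p,h in[('pre',6,0,192),('up',6,0,260),('mid',6,45,220),('flip',6,90,160),('seat',6,90,87),('up60',66,0,260),('flip60',66,90,160),('seat60',66,90,87)]:
      K=keyR(ps,p);R=toolR(K,a,s)
      e=M+[0,0,h]
      q=arm.solve_ik(tcp(e,K,R,g,off),R);print(nm,None if q is None else np.round(q).astype(int).tolist())
R0=arm.get_tool_rot();print(np.round(R0,2))
for s in(1,-1):
    R=np.c_[s*keyR(6)[:,0],-s*keyR(6)[:,1],[0,0,-1]]
    print(s,arm.solve_ik([549,120,300],R))
E
```

```text
18.700000000000003
0 1
pre [-21, 35, 109, 68, 105, -57]
up [-21, 27, 110, 70, 108, -51]
mid [-18, 13, 110, 41, 82, -40]
flip [-4, 7, 111, 0, 62, -10]
seat [-4, 13, 113, 0, 54, -10]
up60 [-6, 44, 83, 29, 139, -67]
flip60 [0, 14, 104, 0, 63, -66]
seat60 [0, 19, 106, 0, 55, -66]
0 -1
pre [-21, 35, 109, 68, 105, 123]
up [-21, 27, 110, 70, 108, 129]
mid [-18, 13, 110, 41, 82, 140]
flip None
seat None
up60 [-6, 44, 83, 29, 139, 113]
flip60 [0, 14, 104, 0, 63, 114]
seat60 [0, 19, 106, 0, 55, 114]
20 1
pre [-19, 26, 111, 58, 92, -52]
up [-19, 19, 111, 58, 95, -46]
mid [-12, 8, 111, 25, 71, -28]
flip [4, 9, 111, -23, 62, 9]
seat [4, 15, 113, -25, 54, 13]
up60 [-5, 37, 85, 22, 125, -70]
flip60 [3, 7, 113, -13, 43, -55]
seat60 [3, 13, 115, -16, 35, -52]
20 -1
pre [-19, 26, 111, 58, 92, 128]
up [-19, 19, 111, 58, 95, 134]
mid [-12, 8, 111, 25, 71, 152]
flip None
seat None
up60 [-5, 37, 85, 22, 125, 110]
flip60 [3, 7, 113, -13, 43, 125]
seat60 [3, 13, 115, -16, 35, 128]
40 1
pre [-16, 18, 112, 46, 79, -43]
up [-16, 12, 111, 46, 84, -38]
mid [-4, 6, 110, 5, 65, -13]
flip [11, 14, 110, -44, 68, 26]
seat [11, 20, 111, -46, 62, 32]
up60 [-4, 28, 90, 16, 110, -71]
flip60 [7, 3, 122, -47, 27, -22]
seat60 [7, 11, 123, -63, 22, -5]
40 -1
pre [-16, 18, 112, 46, 79, 137]
up [-16, 12, 111, 46, 84, 142]
mid None
flip [11, 14, 110, -44, 68, -154]
seat [11, 20, 111, -46, 62, -148]
up60 [-4, 28, 90, 16, 110, 109]
flip60 [7, 3, 122, -47, 27, 158]
seat60 None
[[ 0.42  0.91 -0.  ]
 [ 0.91 -0.42 -0.  ]
 [-0.   -0.   -1.  ]]
1 [ 1.98622388e+00 -5.37208241e-01  1.02001812e+02 -2.54444375e-14
  7.85353958e+01 -4.01377612e+00]
-1 None
```

Run:
```python
from bench import arm
from h import *
import pickle
K=keyR(6);R=np.c_[K[:,0],-K[:,1],[0,0,-1]]
arm.goto([545,120,315],R)
d=arm.get_image("wrist");pickle.dump(d,open('im1.pkl','wb'));print(arm.get_clock(),arm.get_gripper_width(),arm.get_contact_force())
im=np.clip(d["img"].astype(float)*1.5,0,255).astype(np.uint8)
cv2.imwrite('pics/w1.png',cv2.resize(im[:,:,::-1],(800,600),interpolation=cv2.INTER_CUBIC))
```

```text
2.225 85.41156755492604 [-0.23202439  0.09952892  0.11810689]
```

View pics/w1.png

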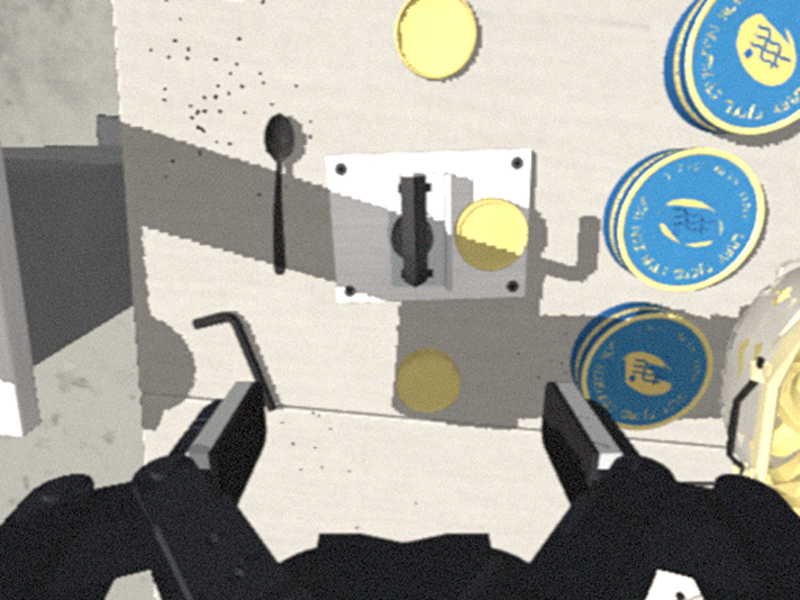

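Run:
```python
from h import *
import pickle
d=pickle.load(open('im1.pkl','rb'));g=cv2.cvtColor(d["img"],cv2.COLOR_RGB2GRAY)
for v in range(110,186,3): print(v,g[v,248:286].tolist())
for nm,p in(('tip',(414,178)),('bend',(416,282)),('head',(412,239))): print(nm,onz(d,p[0]/1.5625,p[1]/1.5625,199 if nm!='head' else 55))
```

```text
110 [221, 214, 212, 217, 215, 215, 213, 216, 213, 205, 196, 185, 179, 176, 179, 177, 159, 154, 154, 152, 156, 153, 157, 166, 177, 172, 176, 173, 170, 165, 166, 166, 175, 172, 174, 173, 161, 153]
113 [199, 182, 184, 180, 170, 179, 174, 156, 115, 97, 104, 105, 110, 108, 106, 101, 87, 59, 48, 49, 39, 41, 39, 53, 109, 156, 174, 182, 181, 179, 180, 179, 177, 175, 179, 171, 165, 172]
116 [196, 187, 181, 180, 175, 179, 176, 153, 99, 67, 62, 65, 61, 66, 65, 59, 47, 26, 20, 31, 30, 27, 26, 48, 106, 148, 169, 174, 175, 186, 185, 179, 179, 179, 180, 176, 171, 172]
119 [195, 187, 182, 180, 180, 175, 143, 83, 43, 61, 62, 59, 58, 61, 63, 62, 51, 32, 32, 31, 35, 36, 31, 26, 25, 22, 30, 84, 146, 178, 182, 177, 178, 181, 181, 177, 171, 178]
122 [215, 199, 187, 180, 174, 172, 141, 83, 51, 57, 65, 62, 62, 54, 60, 62, 50, 44, 26, 28, 34, 34, 32, 29, 48, 74, 100, 127, 156, 177, 183, 183, 177, 179, 178, 181, 168, 173]
125 [214, 195, 183, 179, 175, 174, 177, 168, 127, 75, 54, 66, 63, 61, 58, 61, 55, 30, 28, 24, 26, 41, 30, 40, 90, 147, 180, 183, 181, 178, 179, 181, 175, 180, 183, 177, 164, 169]
128 [213, 2
[... 2785 characters left out ...]
, 97, 100, 101, 99, 96, 96, 88, 90]
179 [107, 114, 105, 103, 99, 96, 96, 93, 98, 96, 74, 49, 39, 40, 38, 36, 39, 34, 27, 26, 24, 28, 19, 26, 44, 78, 94, 97, 99, 98, 97, 101, 97, 99, 94, 93, 87, 86]
182 [113, 114, 111, 106, 99, 97, 98, 95, 92, 99, 97, 101, 98, 86, 74, 59, 45, 33, 33, 39, 64, 83, 92, 95, 101, 103, 100, 99, 101, 105, 101, 104, 101, 102, 99, 90, 91, 87]
185 [114, 113, 113, 114, 113, 114, 116, 114, 116, 115, 112, 114, 109, 118, 114, 120, 115, 113, 111, 114, 114, 114, 112, 112, 115, 118, 116, 114, 116, 118, 114, 114, 117, 114, 122, 112, 114, 105]
tip [544.67873809 178.47671887 199.        ]
bend [552.1857156  121.93272348 199.        ]
head [552.88598877 117.45617131  55.        ]
```

Run:
```python
from h import *
import pickle
d=pickle.load(open('im1.pkl','rb'));G=cv2.cvtColor(d["img"],cv2.COLOR_RGB2GRAY).astype(float)
rows=np.arange(116,157);
def sub(v,th,c0,c1,dn):
    r=G[v,c0:c1]
    for i in range(len(r)-1):
        a,b=(r[i],r[i+1])
        if dn and a>th>=b or (not dn and a<th<=b): return c0+i+(a-th)/(a-b)
k=np.ones((3,1))/3;G=cv2.filter2D(G,-1,k)
def fit(name,rows,th,c0,c1,dn,z):
    P=np.array([onz(d,sub(v,th,c0,c1,dn),v,z)[:2] for v in rows if sub(v,th,c0,c1,dn)])
    b,a=np.polyfit(P[:,1],P[:,0],1);print(name,'yaw',np.degrees(np.arctan(-b)),'x at y=120.5',a+b*120.5,len(P))
fit('ridge',range(118,157),46,260,268,True,200)
rr=[*range(125,135)]
fit('left',rr,115,252,262,True,192);fit('right',rr,115,268,278,False,192)
# lever arm bottom, plate corners on wrist
c=[np.array(onz(d,u/1.5625,v/1.5625,10)[:2]) for u,v in((341,169),(517,163),(513,286),(350,291))]
x=c[1]+c[2]-c[0]-c[3];print('plate holes yaw',np.degrees(np.arctan2(x[1],x[0])), np.mean(c,0))
# screw centre relative to plate centre (17.5,0) in jig
u=x/np.linalg.norm(x);print('screw',np.mean(c,0)-17.5*u)
```

```text
ridge yaw 7.475225994094527 x at y=120.5 551.6300071826983 39
left yaw 6.94616368675003 x at y=120.5 544.4444591869267 10
right yaw 7.143304353378516 x at y=120.5 558.3841687817251 10
plate holes yaw 7.9092411168668715 [570.63633328 119.1608512 ]
screw [553.30280584 116.75277593]
```

```bash
cat >> h.py <<'E'
PSI=7.2;G=40.;OFF=18.7
E
python3 - <<'E'
from bench import arm
from h import *
K=keyR(PSI);R=toolR(K,0,1);e=np.array([551,119.5,192.])
p=tcp(e,K,R,G,OFF);b=p-120*R[:,2]
up=b+[0,0,130]
for q in(up,b,p): print(q,arm.solve_ik(q,R))
arm.goto(up,R);arm.move_linear(b,vel=200)
arm.move_linear(p,vel=120)
print(arm.get_clock(),arm.get_contact_force(),arm.get_tcp_pos())
arm.grasp(30)
print(arm.get_gripper_width(),arm.get_contact_force(),arm.get_ft_torque(),arm.get_tcp_pos())
a=[arm.get_image(n)["img"] for n in("scene","wrist")]
o=np.hstack([cv2.resize(a[0][100:270,180:350],(400,400)),cv2.resize(a[1],(400,400))]);o=np.clip(o*1.5,0,255).astype(np.uint8)
cv2.imwrite('pics/g1.png',o[:,:,::-1])
E
```

```text
[563.69625656  18.99878076 282.        ] [-30.10682859  24.60655835 102.40368155  65.35991402 118.94529782
 -43.46308708]
[563.69625656  18.99878076 152.        ] [-30.10682859  36.8551881  101.69854594  60.26647367 113.65177859
 -54.91645364]
[548.65626853 138.05254491 152.        ] [-20.51726227  32.87472845 108.5396045   67.67254339 106.86280174
 -54.76544076]
5.2333 [0.22351666 0.2288711  0.02715332] [549.05445301 137.50041294 152.10784013]
13.26353639183341 [ 0.83263834 -1.06830484 -1.53135059] [-0.57152326 -0.1198783  -0.15021015] [548.9118342  137.9762379  151.99491923]
```

View pics/g1.png

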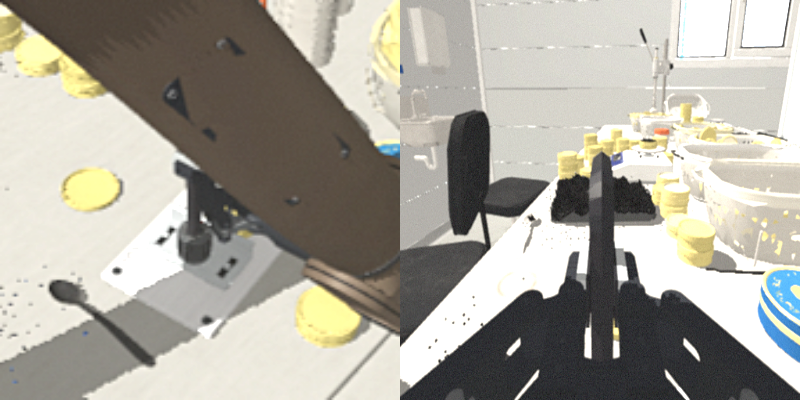

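Run:
```python
from bench import arm
from h import *
arm.grasp(70)
p=arm.get_tcp_pos();print(p)
K=keyR(PSI);R=toolR(K,0,1);p0=tcp([551.25,119.4,192],K,R,G,OFF)
# y-play probe
for dy in(0,.8,-.8,0):
    arm.move_linear(p0+dy*R[:,2],vel=10);print(dy,np.round(arm.get_contact_force()@R,2),np.round(arm.get_ft_torque()@R,2),np.round((arm.get_tcp_pos()-p0)@R,2))
for dz in(8,16,24,32,60):
    arm.move_linear(p0+[0,0,dz],vel=40);print(dz,np.round(arm.get_contact_force(),2),arm.get_gripper_width())
print(arm.get_clock())
```

```text
[548.83750502 138.00159375 152.00382116]
0 [ 1.49  0.15 -1.09] [-0.6   0.11 -0.09] [ 0.03  0.   -0.  ]
0.8 [-0.09  0.23 -2.12] [-0.66  0.12 -0.13] [ 0.05 -0.    0.69]
-0.8 [1.91 0.4  0.2 ] [-0.49  0.14 -0.12] [-0.08  0.01 -0.68]
0 [ 0.81  0.3  -1.23] [-0.6   0.09 -0.1 ] [-0.05  0.    0.03]
8 [ 0.5   0.09 -2.08] 12.423992575879637
16 [-0.69 -0.18 -2.44] 12.270067019981633
24 [-0.67  0.17 -2.41] 12.59720833095395
32 [-0.8   0.26 -2.53] 12.406359644210257
60 [-0.12 -0.09 -3.16] 12.280154529019011
9.5083
```

Run:
```python
from bench import arm
from h import *
import pickle
S=np.array([551.2,119.,0])
for pt,h in((25,258),(50,240),(75,215),(90,190)):
    K=keyR(PSI,pt);R=toolR(K,0,1);arm.move_linear(tcp(S+[0,0,h],K,R,G,OFF),rot=R,vel=110)
print(arm.get_clock(),arm.get_contact_force(),arm.get_gripper_width(),arm.get_tcp_pos(),arm.get_joint_positions())
d={n:arm.get_image(n) for n in("scene","top","wrist")}
pickle.dump(d,open('im2.pkl','wb'))
a=d["scene"]["img"][80:280,150:350];b=d["top"]["img"][100:270,200:370];c=d["wrist"]["img"]
o=np.vstack([np.hstack([cv2.resize(a,(400,400)),cv2.resize(b,(400,400))])])
o=np.clip(o*1.5,0,255).astype(np.uint8);cv2.imwrite('pics/f1.png',o[:,:,::-1])
cv2.imwrite('pics/f2.png',np.clip(cv2.resize(c,(800,600),interpolation=cv2.INTER_CUBIC)*1.6,0,255).astype(np.uint8)[:,:,::-1])
```

```text
11.6667 [ 0.46451625 -0.28522901 -3.13468329] 12.350553659063342 [555.54900255  79.39608816 170.17064562] [ -2.29977188   5.59183318 109.53231904   0.18377367  65.06905807
  -9.56658705]
```

View pics/f1.png

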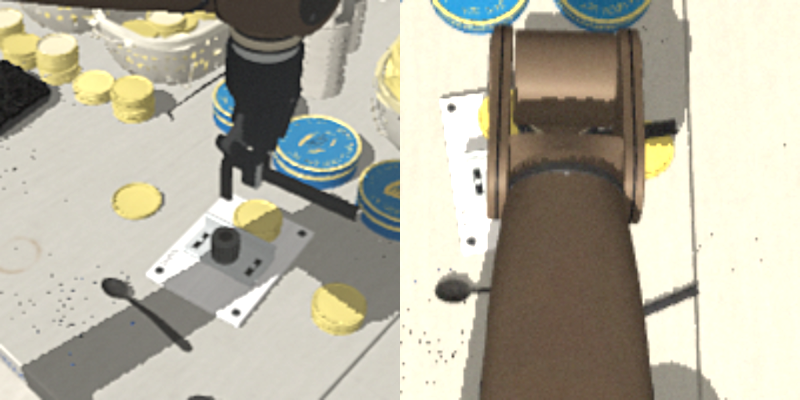

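View pics/f2.png

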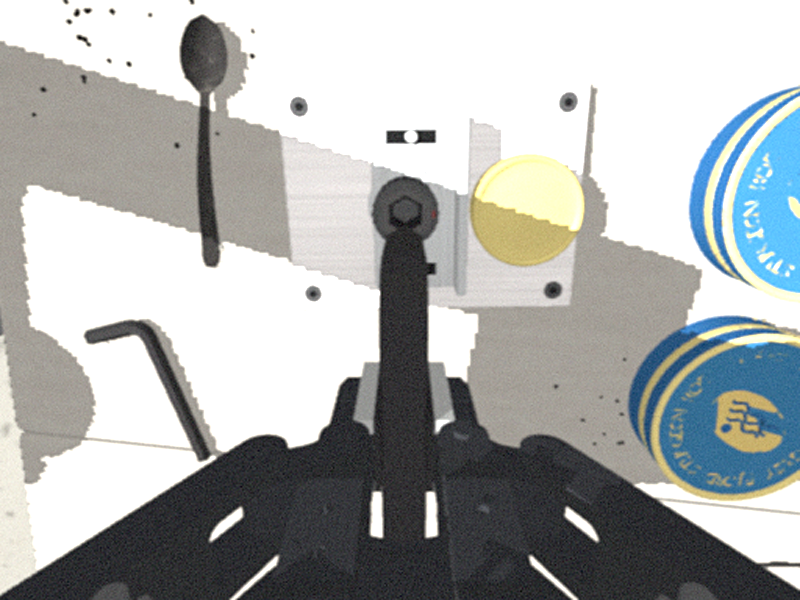

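Run:
```python
from h import *
import pickle
d=pickle.load(open('im2.pkl','rb'));W=d["wrist"];S=d["scene"]
c=W["img"][118:160,230:290];cv2.imwrite('pics/z.png',np.clip(cv2.resize(c,(780,546),interpolation=cv2.INTER_CUBIC)*2.2,0,255).astype(np.uint8)[:,:,::-1])
K=keyR(PSI,90)
w=lambda u,v:(W,u/1.5625,v/1.5625)
m=onz(*w(405,209.5),55);print('mouth',m)
h=keyR(PSI)[:,1]
t=onz(*w(404,231),130);print('tip outer',t,'tip',t-8.08*h,'rel',(t-8.08*h-m)@keyR(PSI))
e=onz(*w(406,330),198);print('arm mid',e)
print('cam',np.round(W["world_from_camera"],3).tolist())
```

```text
mouth [552.34851266 119.43023273  55.        ]
tip outer [551.51927633 121.39812751 130.        ] tip [552.53196886 113.38184072 130.        ] rel [-0.57605493 -6.02369179 75.        ]
arm mid [553.67275199 108.01005389 198.        ]
cam [[0.992, 0.118, 0.037, 547.265], [0.123, -0.945, -0.302, 154.705], [-0.001, 0.304, -0.953, 313.886], [0.0, 0.0, 0.0, 1.0]]
```

View pics/z.png

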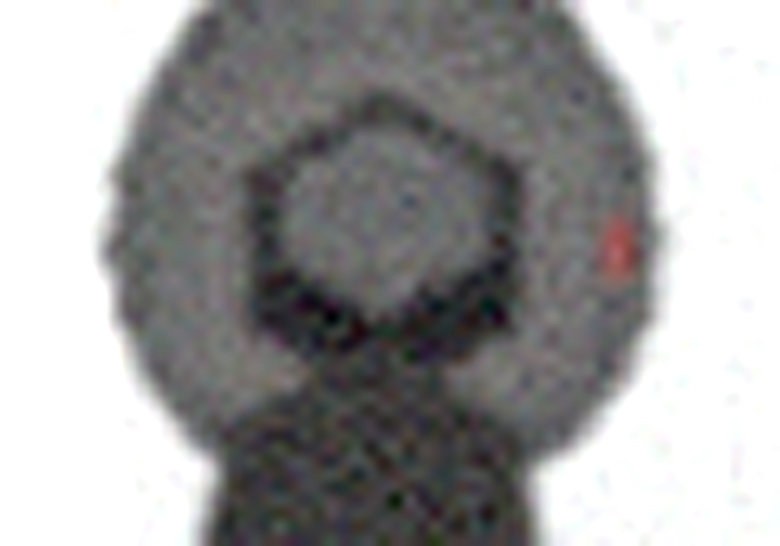

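Run:
```python
from h import *
import pickle
d=pickle.load(open('im2.pkl','rb'));W=d["wrist"];S=d["scene"]
K0=keyR(PSI);P0=np.array([551.2,119,0])
def pl(u,v):
    o,r=ray(S,u,v);n=K0[:,0];p=o+r*((P0-o)@n)/(r@n);return np.round((p-P0)@K0,1)
for nm,(x,y) in dict(tip=(226,196),tip_hi=(229,160),long=(356,211),l2=(290,183),mouth=(226,235)).items(): print(nm,pl(150+x/2-.25,80+y/2-.25))
print('mouth on z55',(onz(S,150+225/2,80+236/2,55)-P0)@K0)
c=S["img"][130:195,250:340];cv2.imwrite('pics/z2.png',np.clip(cv2.resize(c,(792,572),interpolation=cv2.INTER_CUBIC)*2.,0,255).astype(np.uint8)[:,:,::-1])
print('mouth',(onz(W,259,136.2,55)-P0)@K0)
for v in(144.5,146,147.8):print('tip',(onz(W,258.5,v,130)-P0)@K0-[0,8.08,0])
```

```text
tip [  0.   -0.3 123. ]
tip_hi [ -0.   -2.9 180.1]
long [   0.  -159.7  191.5]
l2 [  0.  -81.6 187.9]
mouth [-0.  -1.9 57.3]
mouth on z55 [-0.67683572 -1.63492703 55.        ]
mouth [ 1.02328844 -1.48945865 55.        ]
tip [  0.58467373  -3.71302714 130.        ]
tip [  0.58305861  -4.62199662 130.        ]
tip [  0.58111407  -5.71636089 130.        ]
```

View pics/z2.png

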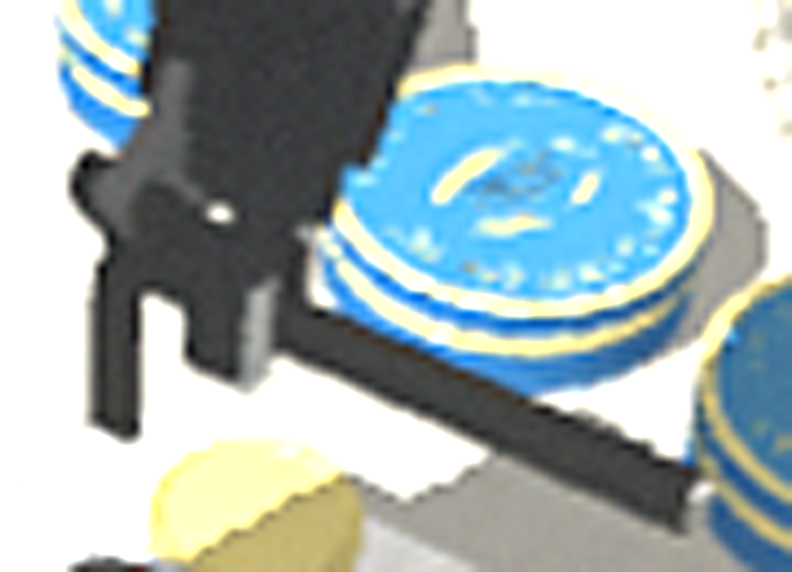

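Run:
```python
from h import *
import pickle
d=pickle.load(open('im2.pkl','rb'));S=d["scene"]
K0=keyR(PSI);P0=np.array([551.2,119,0])
def pl(u,v,kx=0):
    o,r=ray(S,u,v);n=K0[:,0];p=o+r*((P0+kx*n-o)@n)/(r@n);return ((p-P0)@K0)[1:]
q=lambda x,y,kx=0:pl(250+x/8.8-.44,130+y/8.8-.44,kx)
G=cv2.cvtColor(S["img"],cv2.COLOR_RGB2GRAY).astype(float)
for n,l in dict(short=[(115,428),(119.5,300)],long=[(683,500),(400,374)]).items():
    a,b=map(np.array,[q(*p) for p in l]);print(n,a.round(1),b.round(1),np.degrees(np.arctan2(*(a-b)[::-1])).round(2))
# sub-pixel long arm edges by column, threshold at dark/bright
R=[]
for u in range(285,328):
    col=G[150:195,u];i=np.where(col<45)[0]
    if len(i): R.append((u,150+i[0],150+i[-1],len(i)))
print(R[::4])
```

```text
short [1.000e-01 1.213e+02] [ -0.2 167.1] -89.62
long [-158.9  187.9] [-82.4 186. ] 178.63
[(285, np.int64(150), np.int64(170), 11), (289, np.int64(166), np.int64(172), 7), (293, np.int64(168), np.int64(174), 7), (297, np.int64(170), np.int64(176), 7), (301, np.int64(172), np.int64(177), 6), (305, np.int64(173), np.int64(179), 7), (309, np.int64(175), np.int64(181), 7), (313, np.int64(166), np.int64(183), 8), (317, np.int64(179), np.int64(185), 7), (321, np.int64(180), np.int64(187), 8), (325, np.int64(167), np.int64(189), 9)]
```

```bash
cat >> h.py <<'E'
DP=1.0
def seatpose(S,h,psi=PSI,dp=DP):
    "TCP pose for key with short arm down, elbow over S at height h"
    K=keyR(psi,90);R=toolR(keyR(psi,90-dp),0,1)
    return np.array([S[0],S[1],h])-G*K[:,2]+OFF*R[:,2],R
E
python3 - <<'E'
from bench import arm
from h import *
import pickle
S=np.array([551.4,117.4])
p,R=seatpose(S,140);arm.move_linear(p,rot=R,vel=100)
p,R=seatpose(S,120);arm.move_linear(p,rot=R,vel=60)
arm.hold(.2)
print(arm.get_clock(),arm.get_contact_force(),arm.get_tcp_pos()-p)
d={n:arm.get_image(n) for n in("wrist","scene")};pickle.dump(d,open('im3.pkl','wb'))
a=d["wrist"]["img"][110:170,220:300];b=d["scene"]["img"][150:210,230:310]
f=lambda i,g:np.clip(cv2.resize(i,(400,300),interpolation=cv2.INTER_CUBIC).astype(float)*g,0,255)
o=np.hstack([f(a,2.5),f(b,2.5)]).astype(np.uint8);cv2.imwrite('pics/h1.png',o[:,:,::-1])
E
```

```text
13.15 [ 0.53133662  0.12526251 -2.18618796] [ 0.34246656 -0.0115354   0.41510974]
```

View pics/h1.png

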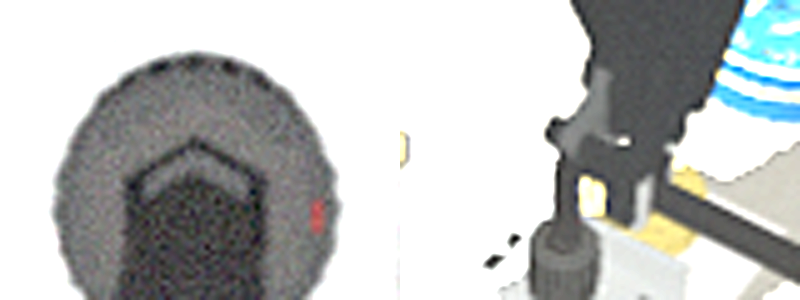

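Run:
```python
from h import *
import pickle
W=pickle.load(open('im3.pkl','rb'))["wrist"]
K0=keyR(PSI);P0=np.array([551.4,117.4,0])
f=lambda x,y,z:((onz(W,220+x/5-.4,110+y/5-.4,z)-P0)@K0).round(2)
print('mouth c by vertex',f(196.5,140,55)-[0,10.33,0],'head c',f(197.5,212,55),f(55,212,55),f(340,212,55),'head top',f(197,52,55)-[0,18,0])
for y in(168,172,176,180):print(y,'tip',f(195,y,60)-[0,8.08,0])
G=cv2.cvtColor(W["img"],cv2.COLOR_RGB2GRAY)
print(G[134:156,255:264]);print(G[150,242:278],G[146,242:278])
```

```text
mouth c by vertex [ 1.17 -0.99 55.  ] head c [ 1.3   0.34 55.  ] [-16.58   0.35  55.  ] [19.19  0.33 55.  ] head top [ 1.23  2.01 55.  ]
168 tip [ 0.98 -1.45 60.  ]
172 tip [ 0.98 -1.94 60.  ]
176 tip [ 0.98 -2.43 60.  ]
180 tip [ 0.98 -2.91 60.  ]
[[46 56 49 57 55 51 52 50 47]
 [51 52 50 56 50 49 52 50 48]
 [54 54 53 50 50 54 54 49 52]
 [46 50 48 33 37 49 45 53 59]
 [46 48 37 21 31 28 37 44 48]
 [38 28 29 26 30 13 23 38 43]
 [25 21 48 39 42 38 28 24 25]
 [39 39 44 53 41 44 46 42 25]
 [51 47 47 51 50 53 55 49 41]
 [48 50 51 44 48 42 51 49 49]
 [45 53 35 40 41 42 49 49 44]
 [38 40 27 33 33 34 47 46 49]
 [36 29 21 29 18 22 32 38 43]
 [22 24 20 19 26 24 21 22 29]
 [29 24 32 22 32 20 30 29 36]
 [30 33 22 22 32 22 26 37 22]
 [26 18 30 31 24 28 28 30 12]
 [25 18 27 28 37 29 28 30 30]
 [26 28 37 15 32 23 25 32 21]
 [24 22 25 22 22 27 30 28 32]
 [28 33 27 32 21 28 23 20 32]
 [23 23 24 27 21 29 26 34 27]]
[52 47 47 35 27 17 28 29 16 21 27 24 32 26 18 30 31 24 28 28 30 12 27 26
 28 25 30 30 22 14 31 46 47 49 52 53] [50 60 40 28 18 17 29 40 45 49 44 43 31 36 29 21 29 18 22 32 38 43 45 48
 47 50 45 36 27 23 22 33 49 50 56 58]
```

```bash
cat > ins.py <<'E'
from bench import arm
from h import *
import sys
K0=keyR(PSI)
S=np.array([float(sys.argv[1]),float(sys.argv[2])]);h=float(sys.argv[3]);end=float(sys.argv[4]);lim=float(sys.argv[5])
st=2
p,R=seatpose(S,h);arm.move_linear(p,rot=R,vel=20);arm.hold(.1);F0=arm.get_contact_force();print('F0',F0)
while h>end:
    h-=st;p,R=seatpose(S,h);arm.move_linear(p,rot=R,vel=20)
    F=(arm.get_contact_force()-F0)@K0;T=(arm.get_ft_torque())@K0;e=(arm.get_tcp_pos()-p)@K0
    print(h,F.round(1),T.round(2),e.round(2))
    if F[2]>lim or np.hypot(*F[:2])>10: break
print(arm.get_clock())
E
python3 ins.py 551.3 118.2 120 86 5
```

```text
F0 [ 0.14335735 -0.90032781 -2.38309303]
118.0 [0.  0.3 0.1] [ 0.    0.03 -0.02] [-0.19  0.01 -0.28]
116.0 [-0.4  1.4 -0.3] [0.02 0.04 0.01] [-0.18  0.02 -0.24]
114.0 [ 1.   1.1 -0.6] [ 0.11 -0.13 -0.04] [ 0.14  0.09 -0.07]
112.0 [ 1.6  2.6 -0.8] [ 0.2  -0.18  0.  ] [ 0.08  0.13 -0.08]
110.0 [ 0.4  1.8 -0.4] [ 0.3  -0.24 -0.03] [ 0.06  0.11 -0.12]
108.0 [ 1.3  1.9 -0.9] [ 0.32 -0.3   0.  ] [ 0.03  0.11 -0.11]
106.0 [ 0.4  1.8 -0.9] [ 0.33 -0.26 -0.07] [ 0.04  0.09 -0.12]
104.0 [ 0.9  2.  -0.9] [ 0.29 -0.33 -0.03] [ 0.02  0.08 -0.15]
102.0 [2.3 2.7 0.2] [ 0.4  -0.28 -0.02] [ 0.02  0.07 -0.16]
100.0 [ 1.5  2.6 -0.7] [ 0.34 -0.37 -0.06] [ 0.01  0.06 -0.16]
98.0 [1.7 2.9 0.4] [ 0.36 -0.32 -0.09] [ 0.02  0.04 -0.16]
96.0 [1.5 2.3 0.1] [ 0.37 -0.42  0.01] [ 0.03  0.07 -0.12]
94.0 [2.  2.7 0.5] [ 0.4  -0.39 -0.07] [ 0.04  0.05 -0.13]
92.0 [ 2.   2.2 -1.1] [ 0.44 -0.44 -0.06] [ 0.05  0.05 -0.13]
90.0 [ 2.6  3.  -0.4] [ 0.37 -0.42 -0.11] [ 0.07  0.03 -0.09]
88.0 [0.  0.1 6.8] [0.31 0.09 0.02] [ 0.59 -0.48  1.37]
17.6
```

Run:
```python
from bench import arm
from h import *
import pickle
print(arm.get_tcp_pos())
arm.gripper_open();arm.hold(.3)
p,R=seatpose([551.3,118.2],87,dp=0)
K0=keyR(PSI)
arm.move_linear(p+[0,0,90],rot=R,vel=150)
# closed-finger pushing start: behind lever (+kx side) at r=152
arm.grasp(30)
q=p+[0,0,90]-112*K0[:,1]+40*K0[:,0]
arm.move_linear(q,vel=200)
print(arm.get_clock(),arm.get_contact_force(),arm.get_gripper_width())
d={n:arm.get_image(n) for n in("wrist","scene")};pickle.dump(d,open('im4.pkl','wb'))
f=lambda i:np.clip(cv2.resize(i,(400,400),interpolation=cv2.INTER_CUBIC).astype(float)*1.6,0,255)
o=np.hstack([f(d["wrist"]["img"][:, 64:448]),f(d["scene"]["img"][120:280,200:360])]).astype(np.uint8);cv2.imwrite('pics/r1.png',o[:,:,::-1])
```

```text
[556.9207818   78.43376579  70.67660859]
20.85 [-0.30353458 -0.16534348 -0.3508858 ] -0.01522804644386772
```

View pics/r1.png

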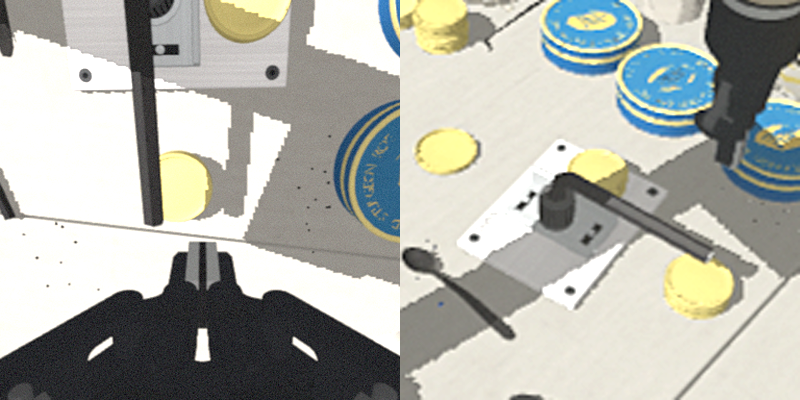

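```bash
cat > push.py <<'E'
from bench import arm
from h import *
import pickle
S_=pickle.load(open('im4.pkl','rb'))["scene"];K0=keyR(PSI);S=np.array([551.3,118.2,0])
def pl(u,v):
    o,r=ray(S_,u,v);n=K0[:,0];p=o+r*((S-o)@n)/(r@n);return ((p-S)@K0).round(1)
print('elbow/long tip (ky,z):',pl(200+161/2.5,120+183/2.5)[1:],pl(200+308/2.5,120+251/2.5)[1:])
F0=arm.get_contact_force();r=152.
def pose(a,c):
    "lever turned clockwise by a rad, tool axis c mm behind its centre line"
    K=keyR(PSI-np.degrees(a));u=-K[:,1];n=-K[:,0]
    return S+r*u-c*n+[0,0,72],np.c_[K[:,0],-K[:,1],[0,0,-1]],n,u
def go(a,c,v):
    p,R,n,u=pose(a,c);arm.move_linear(p,rot=R,vel=v)
    F=arm.get_contact_force()-F0;e=arm.get_tcp_pos()-p
    return -F@n,F@u,F[2],e@n
print(go(0,40,100))
c=26.
while c>14:
    f=go(0,c,30);
    if f[0]>2.5: break
    c-=1.
print('contact',c,np.round(f,2))
a=0;log=[]
while a<1.0 and f[0]<10.5:
    a+=(4 if a<.68 else 1.)/r;f=go(a,c,40 if a<.68 else 20)
    log.append((round(a,3),*np.round(f,1)))
print(*log[::4],*log[-6:],sep='\n')
f=go(a,c,20);print('settled',np.round(f,1))
t0=None;n=0
while n<60:
    n+=1
    if t0 is None and f[0]>14.8: t0=arm.get_clock();
    if t0 is not None and arm.get_clock()-t0>1.1: break
    a+=np.clip((16-f[0])*.12,-.4,.5)/r
    f=go(a,c,20);print(round(arm.get_clock(),2),round(a,4),np.round(f,1))
# back off, then up
q,R,nn,u=pose(a,c);arm.move_linear(q-25*nn,vel=60);arm.move_linear(q-25*nn+[0,0,130],vel=150)
print(arm.get_clock(),arm.get_contact_force())
d={k:arm.get_image(k) for k in("wrist","scene","top")};pickle.dump(d,open('im5.pkl','wb'))
E
python3 push.py
```

```text
elbow/long tip (ky,z): [-5.5 74.4] [-164.8   84. ]
(np.float64(1.8111811093945998), np.float64(0.2972705498327345), np.float64(-0.7818986720100704), np.float64(-0.6908155709867615))
contact 17.0 [ 2.64  0.6  -0.64 -0.08]
(0.026, np.float64(2.2), np.float64(0.1), np.float64(0.5), np.float64(-0.3))
(0.132, np.float64(6.6), np.float64(-1.8), np.float64(1.7), np.float64(-1.6))
(0.237, np.float64(7.4), np.float64(-1.9), np.float64(1.0), np.float64(-1.7))
(0.342, np.float64(6.8), np.float64(-2.5), np.float64(0.7), np.float64(-1.9))
(0.447, np.float64(7.1), np.float64(-3.7), np.float64(-0.3), np.float64(-2.0))
(0.553, np.float64(6.0), np.float64(-3.1), np.float64(1.2), np.float64(-2.0))
(0.658, np.float64(6.2), np.float64(-3.2), np.float64(-0.3), np.float64(-2.1))
(0.704, np.float64(6.5), np.float64(-3.9), np.float64(0.5), np.float64(-2.3))
(0.73, np.float64(6.8), np.float64(-3.4), np.float64(0.2), np.float64(-2.3))
(0.757, np.float64(7.2), np.float64(-3.5), np.float64(0.8), np.float64(-2.3))
(0.783, np.float64(6.1), np.float64(-2.6), np.float64(0.8), np.float64(-2.3))
(0.809, np.float64(6.
[... 1207 characters left out ...]
.9867 [12.4 -1.9  0.3 -5.1]
44.18 0.9895 [11.9 -0.4  0.8 -5.2]
44.43 0.9928 [12.7 -1.8  1.4 -5.3]
44.68 0.9954 [12.5 -1.3  0.6 -5.5]
44.93 0.9981 [13.4 -1.5  0.8 -5.5]
45.18 1.0002 [14.3 -0.9  0.8 -5.6]
45.43 1.0016 [12.7 -0.9  0.9 -5.7]
45.68 1.0041 [12.8 -2.3  1.3 -5.8]
45.93 1.0067 [14.5 -1.   0.5 -5.9]
46.18 1.0078 [13.3 -0.5 -0.1 -5.9]
46.43 1.01 [13.4 -0.4  1.4 -6. ]
46.68 1.012 [13.9 -1.2  1.  -6.1]
46.93 1.0137 [14.1 -0.6  1.  -6.2]
47.18 1.0151 [15.3 -1.9  1.1 -6.2]
47.43 1.0157 [15.4 -0.4  0.5 -6.2]
47.68 1.0162 [15.2 -1.6  1.4 -6.2]
47.93 1.0168 [14.3 -1.5  0.4 -6.2]
48.18 1.0181 [14.3 -0.2  0.7 -6.3]
48.43 1.0195 [15.1 -0.9  0.4 -6.4]
50.0167 [-0.10113878 -0.23014618 -0.15419606]
```

Run:
```python
src=open('push.py').read().split("print(go(0,40,100))")[0]
exec(src)
c=17.
q,R,nn,u=pose(1.0195,c)
arm.move_linear(q-25*nn,vel=200)
f=go(.97,c,40);print(np.round(f,1))
f=go(1.02,c,25);print(np.round(f,1))
a=1.02;n=0;t0=None
while n<14:
    n+=1
    if t0 is None and f[0]>16.2: t0=arm.get_clock()
    if t0 is not None and arm.get_clock()-t0>.8: break
    a+=np.clip((17-f[0])*.4,-1.2,1.2)/r
    f=go(a,c,20);print(round(arm.get_clock(),2),round(a,4),np.round(f,1),arm.get_tcp_pos().round(1))
q,R,nn,u=pose(a,c);arm.move_linear(q-25*nn,vel=100);arm.move_linear(q-25*nn+[0,0,150],vel=200)
print(arm.get_clock(),arm.get_contact_force())
d={k:arm.get_image(k) for k in("wrist","scene","top")};pickle.dump(d,open('im6.pkl','wb'))
f=lambda i:np.clip(cv2.resize(i,(400,400),interpolation=cv2.INTER_CUBIC).astype(float)*1.6,0,255)
o=np.hstack([f(d["wrist"]["img"][:, 64:448]),f(d["scene"]["img"][120:280,200:360])]).astype(np.uint8);cv2.imwrite('pics/e1.png',o[:,:,::-1])
```

```text
elbow/long tip (ky,z): [-5.5 74.4] [-164.8   84. ]
[ 5.3  7.   7.5 -3.4]
[ 5.3  1.9  7.2 -3.5]
52.27 1.0279 [ 4.7  2.2  7.  -3.7] [446.1   8.7  74.3]
52.52 1.0358 [ 4.1  2.3  6.6 -3.4] [445.2   9.8  74.2]
52.77 1.0437 [ 2.8  1.3  4.9 -1.9] [443.   11.6  73.2]
53.02 1.0516 [-0.7  1.9  0.2  1.5] [438.3  13.9  70.8]
53.27 1.0595 [-0.4  1.3 -0.1  1.1] [437.9  14.6  70.9]
53.52 1.0674 [ 0.1  2.  -0.1  0.3] [438.2  15.2  71.8]
53.77 1.0753 [-0.4  1.3  0.8  0. ] [437.6  15.9  72. ]
54.02 1.0832 [0.3 1.5 0.6 0. ] [436.8  16.8  72. ]
54.27 1.0911 [0.2 2.3 0.3 0.1] [435.9  17.8  72. ]
54.52 1.0989 [-0.4  0.5 -1.   0.1] [435.1  18.7  72. ]
54.77 1.1068 [0.6 0.7 0.6 0.1] [434.4  19.6  72. ]
55.02 1.1147 [-0.1  1.5  0.8  0.1] [433.6  20.5  72. ]
55.27 1.1226 [ 0.5 -0.1  0.2  0.1] [432.8  21.5  72. ]
55.52 1.1305 [0.1 2.  0.3 0.1] [432.1  22.4  72. ]
56.8167 [-0.01648434 -0.06657805 -0.67241437]
```

View pics/e1.png

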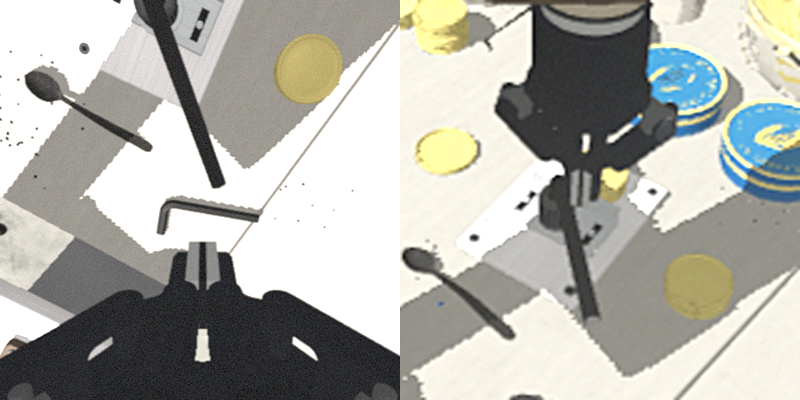

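Run:
```python
from h import *
import pickle
S0=np.array([551.3,118.2,0])
d=pickle.load(open('im6.pkl','rb'));W=d["wrist"];S=d["scene"]
w=lambda x,y:(W,64+x*.96,y*.96)
s=lambda x,y:(S,200+(x-400)/2.5-.3,120+y/2.5-.3)
tip=tri(w(217,183),s(589,316));print('tip',tip,'rel',tip[0]-S0)
print('tip z87',onz(*w(217,183),87),onz(*s(589,316),87),'mid',onz(*w(185,100),87),onz(*s(576,258),87))
v=tip[0]-S0;print('len',np.hypot(v[0],v[1]),'heading',np.degrees(np.arctan2(v[1],v[0])),'turn rad',np.radians(PSI-90-np.degrees(np.arctan2(v[1],v[0]))))
v=onz(*w(217,183),87)-onz(*w(160,30),87);print('wrist lever heading',np.degrees(np.arctan2(v[1],v[0])))
# change between im5 and im6, scene, near key
e=pickle.load(open('im5.pkl','rb'))
for n in("scene","top"):
    G=[cv2.cvtColor(x[n]["img"],cv2.COLOR_RGB2GRAY) for x in(e,d)]
    if n=="scene":
        o=[np.where(g[240:250,255:300]<60)[1].mean()+255 for g in G];print('lever col near tip rows240-250',o)
# lever pixel columns per row near the tip in both
    for k,g in enumerate(G):
        if n=="scene":
            for v in(225,235,243,247,250,254): print(k,v,(np.where(g[v,255:300]<55)[0]+255).tolist())
from bench import arm
print(arm.get_tcp_pos(),arm.get_clock())
```

```text
tip (array([450.26008316, -10.98172954,  78.18784755]), [np.float64(1.5695950047951606), np.float64(1.5695950047951202)]) rel [-101.03991684 -129.18172954   78.18784755]
tip z87 [453.10195394 -10.53784425  87.        ] [444.19148088 -13.59946981  87.        ] mid [498.60545062  50.93759454  87.        ] [483.65086621  35.2675666   87.        ]
len 164.00300009960316 heading -128.0308576942545 turn rad 0.7894273902657519
wrist lever heading -127.13547008689629
lever col near tip rows240-250 [np.float64(274.9230769230769), np.float64(275.17021276595744)]
0 225 [269, 270, 271, 272, 273]
0 235 [267, 268, 270, 271, 272, 273, 274, 275, 276]
0 243 [273, 274, 275, 276, 277]
0 247 []
0 250 []
0 254 []
1 225 [269, 270, 271, 272, 273, 274]
1 235 [267, 268, 269, 270, 271, 272, 273, 274, 275, 276]
1 243 [272, 273, 274, 275, 276, 277, 278]
1 247 [273]
1 250 []
1 254 []
[444.58710599   1.43660215 220.15496418] 56.9667
```

Run:
```python
exec(open('push.py').read().split("print(go(0,40,100))")[0])
aL=.79
q,R,nn,u=pose(aL,42.)
arm.move_linear(q+[0,0,130],rot=R,vel=150);arm.hold(.1);F0=arm.get_contact_force()
arm.move_linear(q,vel=200);f=arm.get_contact_force()-F0;print('down',f.round(1),arm.get_clock())
ok=abs(f[2])<4
c=0.;t0=None
if ok:
    f=go(aL,14,60);print(np.round(f,1))
    f=go(aL,c,40);print(np.round(f,1))
    while arm.get_clock()<66.5 and f[0]<20 and abs(f[2])<6:
        if t0 is None and f[0]>15.7: t0=arm.get_clock()
        if t0 is not None and arm.get_clock()-t0>.75: break
        c-=np.clip((16.5-f[0])*1.2,-1.5,4)
        if c<-30: break
        f=go(aL,c,40);print(round(arm.get_clock(),2),round(c,1),np.round(f,1))
arm.move_linear(q,vel=120);arm.move_linear(q+[0,0,130],vel=250)
print(arm.get_clock(),arm.get_contact_force().round(2),arm.get_tcp_pos().round(1))
d={k:arm.get_image(k) for k in("wrist","scene")};pickle.dump(d,open('im7.pkl','wb'))
```

```text
elbow/long tip (ky,z): [-5.5 74.4] [-164.8   84. ]
down [ 0.1  0.7 -0.7] 58.4
[ 1.8 -0.7 -0.4 -0.3]
[ 5.3 -0.9  1.  -1.7]
59.77 -4.0 [ 6.  -0.6  0.4 -2.7]
60.02 -8.0 [ 8.6 -1.9  0.3 -3.8]
60.27 -12.0 [11.4 -1.8  0.7 -5. ]
60.52 -16.0 [13.4 -2.2 -0.7 -6.2]
60.77 -19.7 [16.5 -3.1 -1.  -7.5]
61.02 -19.7 [15.6 -2.7 -0.7 -7.5]
61.27 -20.9 [16.5 -2.5 -1.8 -7.9]
61.52 -20.8 [16.7 -2.7 -1.7 -7.9]
61.77 -20.6 [15.9 -3.5 -1.7 -7.9]
63.1083 [-0.26 -0.37 -1.33] [489.5 -26.8 200.6]
```

Run:
```python
from h import *
import pickle
L=lambda f:pickle.load(open(f,'rb'))["scene"]
a,b,c=L('im0.pkl'),L('im6.pkl'),L('im7.pkl');g=[cv2.cvtColor(x["img"],cv2.COLOR_RGB2GRAY) for x in(a,b,c)]
for v in(215,225,235,243): print(v,[np.round((np.where(k[v,258:285]<58)[0]+258).mean(),1) for k in g[1:]])
# gold items / spoon: mask centroids in scene, start vs now
for nm,(y0,y1,x0,x1) in dict(lid=(168,192,203,232),tin=(220,250,303,336),spoon=(215,258,198,248)).items():
    o=[]
    for x in(a,b,c):
        h=cv2.cvtColor(x["img"][y0:y1,x0:x1],cv2.COLOR_RGB2HSV)
        m=(h[...,2]<50) if nm=='spoon' else ((h[...,1]>90)&(h[...,0]<40))
        o.append(np.round([*np.argwhere(m).mean(0),m.sum()],1).tolist())
    print(nm,o)
from bench import arm
arm.sign_off();print(arm.get_clock())
```

```text
215 [np.float64(270.7), np.float64(270.7)]
225 [np.float64(271.5), np.float64(270.5)]
235 [np.float64(271.5), np.float64(272.0)]
243 [np.float64(275.0), np.float64(276.5)]
lid [[12.1, 14.9, 340.0], [12.0, 15.0, 341.0], [12.1, 15.0, 342.0]]
tin [[13.9, 15.9, 561.0], [13.9, 15.8, 556.0], [13.9, 15.8, 556.0]]
spoon [[20.5, 24.4, 226.0], [20.4, 24.0, 113.0], [21.5, 25.4, 110.0]]
the job is handed in; nothing more can be done
the job is handed in; nothing more can be done
```

I drew the key out, turned it over and seated its short arm, then tightened the screw to its stop. I held the pull there, let go and handed the job in at about 63 s of the 72 s allowed. I got no verdict back.

- **Seating:** insertion side forces stayed near 4 N or less. The descent stopped on a 7 N push about 1.5 to 3 mm above where a fully seated key would hold the gripper. I then let go; the picture showed the short arm in the screw and the lever about level. I did not measure the last millimetre. My scene-camera heights were rough: elbow 74 mm against 87 expected, far end of the lever 84 mm.
- **Tightening:** I pushed with shut fingers 152 mm out from the screw. It took 6–7 N while turning, then the force rose at the stop. The pictures put the lever's turn at about 0.79 rad, against the 0.80 stop.
- **Hold:** the first hold read 14–15 N for about 1.3 s, roughly 13 N at the arm's end. I repeated it at 15.6–16.7 N for 1 s, about 15 N at the arm's end. No reading passed 17 N.
- **A slip:** between the two holds, one repeat attempt seems to have come down on the lever, and the fingers slid across it. I read up to about 7.5 N upward, and nothing was logged during that descent, so its peak is unknown. The lever was in the same place in the pictures before and after it.
- **Surroundings:** the lid and the loose tin had not moved, to a fraction of a pixel. The spoon's outline stayed within about 1 pixel, though a shadow hid part of it. I did not measure the tin in the jig at the end. At hand-in the gripper was clear of everything.

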